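# Fetch the blue-marked column from the revolving column stand

## Task

Turn the revolving column stand by its black knob until the column with the blue sleeve stands at the front, over the white-marked pointer of the base, then lift that column out there and lay it in the two vee saddles of the bench cradle, its blue end at the cradle's blue-striped end. Seat it squarely with both end nuts outside the saddles, do not drop it, and leave the other columns in their pockets and everything else where it is.

Things in the scene. Friction and masses are not known exactly. Their poses are not given: they have to be found in the camera images.
- stand_base: Fixed round grey base of the revolving column stand, 176 mm across, 17 mm high. Origin on the table on the spindle axis, z up. A short nose with a white diamond, the pointer, sticks out at its front (its own -x side), turned roughly towards the robot.
- pointer (a point): Point of the white-marked pointer on the base, 98 mm from the spindle axis, 14 mm above the table.
- knob_grip (a point): On the spindle axis, 208 mm above the table: the middle of the black round fluted knob, 44 mm in diameter, z 187 to 222 mm, by which the rotor is turned. Its position does not change as it turns.
- blue_foot (a point): Point on the rotor under the foot of the blue column's pocket, 98 mm from the spindle axis, 30 mm above the table; goes round with the rotor. It is above pointer when the pocket is at the front.
- blue_seat (a point): Point on the rotor where the blue column's origin lies in its pocket (52 mm from the spindle axis, z 95 mm). Held by gravity only: foot in a cup (walls to 52 mm below the middle), back in an open saddle 34 to 46 mm above the middle, tube free between. It comes out freely outward and upward (45 degrees) at once; lifted straight up, its top meets the knob after some 15 mm.
- column_blue: Loose chromatography column, the one to fetch: tube 15 mm thick, two end nuts 16 x 17 mm reaching from 57 to 70 mm either side of the middle; 162 mm long with red plugs; 0.12 kg. Origin at the middle of its underside, 8.3 mm below the tube's axis; y along the tube to the end with the blue sleeve, z away from the underside. In its pocket y points up and inward, z up and outward.
- blue_mid (a point): Middle of the blue column on its tube's axis, a good place to grip.
- blue_end (a point): On the blue column's axis inside the blue sleeve, 63.5 mm from the middle. In the pocket this is the upper end.
- column_green: A column of the same kind with a green sleeve, loose in its own pocket of the stand, 72 degrees from the blue one (counter-clockwise from above); to be left there. Origin and axes as for the blue column.
- green_seat (a point): Point on the rotor where the green column's origin lies in its pocket.
- column_orange: A column of the same kind with an orange sleeve, loose in its own pocket, 216 degrees counter-clockwise from the blue one; to be left there. Origin and axes as for the blue column.
- orange_seat (a point): Point on the rotor where the orange column's origin lies in its pocket.
- cradle: Fixed bench cradle: aluminium plate 54 x 132 mm, top 9 mm above the table, two grey 90-degree vee saddles across it, 10 mm thick, 45 mm either side of the middle along y, tops at 51 mm; nothing above the plate between them. Origin on the table under its middle; z up, y along the column's place to the blue-striped end. Seated, the nuts stand just outside the saddles (7 mm play each way).
- cradle_seat (a point): Where the middle of the column's axis lies when it is seated: above the cradle's origin, 48 mm above the table.
- wash_bottle: Wash bottle, 68 mm thick, 169 mm tall, a bystander at the left.
- beaker: Glass beaker, 71 mm wide, 85 mm tall, a bystander at the left front.
- tape_roll: Roll of black tape, 58 mm wide, 19 mm high, lying behind the cradle, a bystander.
- syringe: Syringe, 132 mm long, 19 mm high, lying behind the cradle, a bystander.
- spanner: Small open spanner, 110 mm long, 4 mm thick, lying at the right front, a bystander.
- stand_rotor: Turning part of the stand: white disc 194 mm across (top z 27 mm), steel spindle 12 mm thick, knob on top, five pockets 72 degrees apart. Turns either way without end about the vertical axis and stays where left (friction 0.05 N m). Columns stand with the foot near the rim, leaning 32 degrees from vertical, top towards the spindle, tops at z 174 mm.

How it is judged:
By the outcome, as a careful person would: the job done as asked, in the order asked, and still so for the second after the job is handed in, with the robot touching nothing.
It also fails if it takes over 61 s, if anything falls off the work surface, if the arm or the gripper's body presses on something with over 40 N, if the wrist force passes 120 N, or if a joint passes its speed limit or range.

## Robot

A 6-joint arm with a two-finger parallel gripper is mounted at the origin on a cart in front of the work surface, level with it; the furniture and walls round the work are solid. World frame = base frame: x ahead of the robot, y to its left, z up, the work surface at z = 0. Lengths are in m, angles in degrees, forces in N, time in s.
With the tool pointing down it reaches from about 0.4 to 0.825 m from the base axis. Payload 7 kg.
Tool frame: the origin (TCP) lies at the very end of the fingers, on their centre line; the grasp point (between the pads) lies 19 mm behind it (r.grip_depth is the distance from the TCP to the grasp point, in m); z points along the fingers, y is the line along which they close (so a half turn about z gives the same grasp; the last joint's range is limited). The gripper opens to 88 mm and grips with 3 to 60 N. Pads are 19 mm wide; open, the fingers measure 130 mm over their backs; the gripper's body (78 mm by 193 mm) begins 47 mm behind the grasp point.
Start: joints at [86.408, 20.546, 0.682, 0, -70.136, -16.507], TCP at [0.232, 0.634, 0.227] pointing down, gripper open.
Joint ranges: [-176.03, 176.03], [-82.01, 121.73], [-58.28, 71.71], [-173.87, 95.51], [-174.79, -0.11], [-173.66, 173.66]. Speed limits (degrees/s): [136.94, 136.94, 172.46, 180, 180, 180].

## Interface

Orientations are given as [roll, pitch, yaw] about the fixed x, y, z axes, in that order (R = Rz(yaw) Ry(pitch) Rx(roll)).
In Python, from plant import r gives the robot as it stands.
- The arm moves only by the tool play_rows, never from a script. Its argument "rows" is a list that holds one entry, the list of rows, each a list of 5 numbers: the closure, from 0 (fully open) to 1 (shut), then the shift along the tool's x, y, z each as a share of 0.5 m, from -1 to 1, then the turn about the tool's z as a share of 1.5 rad, from -1 to 1. A call has exactly 8 rows; each row is the pose to reach, as a shift and turn from the pose commanded when the call began, along the tool's axes at that moment; what a row does not reach only later rows make up. A row lasts 1/12 s, in which the tool goes at most 41.7 mm and 7.16 degrees, less where a joint would pass 70% of its speed; a pose out of reach is approached as far as the arm can. A call with a number of a shift or a turn outside -1 to 1 is refused whole. A call with a gripper value outside its range is refused whole. The fingers move at their own pace and stop on an object; "squeeze" is the grip in N (left out, the last holds). Time passes only in rows, so rows that repeat a pose let the fingers close, or fill a call up. It gives the time, the measured TCP pose, the force, the opening and the grip force at its end, in the units of the state.
- r.get_state(): the state, without advancing time (a new reading comes with each control period).
- r.capture(name): name is "scene" or "top"; returns the picture (400x640x3 uint8, red, green, blue); there is no depth.
- r.camera_info(name): a dict with "fovy" (degrees; the focal length in pixels is half the picture's height over the tangent of half this angle, whatever the lens; pixels are square), "cx", "cy" (the principal point, pixels), "pose" (4x4, takes a point from camera to world coordinates). Camera axes: x right, y down, z forward; pixel columns grow to the right and rows downward; lengths in m; the calibration is good to about 2 mm. A picture is of the moment at which its call begins. camera_info takes no time and is no camera call.
- r.close_job(): hands the job in; it is judged then, once.
The state is a dict: "time_s": time; "joints": joint angles; "qd": joint speeds; "joint_torque": joint torques, N m; "tcp_pos": TCP position; "eef_rot": TCP orientation; "contact_force": force on the tool from outside, world axes, zero at the start; "moment": the same for the moment, N m; "gripper_width": finger opening in m; "gripper_force": force on a finger pad.
Only numpy, scipy, OpenCV 4.12 (cv2) and the standard library are available. Lean on these libraries where they do the work, as an engineer would, in place of code of your own. Each camera call takes 0.05 s, during which the arm holds its last target. There are 200 camera calls.

## Working session

There is one attempt and no reset: what is moved stays moved. The work goes in short steps, Python scripts to look and compute and a tool call to move; the robot and the scene stay as the last step left them, time stands still between calls to the robot, and variables do not carry over. Pictures are saved under pics/ and viewed, at most 11 in all, crops included, and the job is handed in when it is done.

Besides the shell and the picture viewer there is one more tool, called after "Request:" by a JSON object that holds its "name" and its "arguments", one argument or row to a line. play_rows: Moves the arm, as the interface text tells. Its arguments: {"type":"object","properties":{"rows":{"type":"array","items":{"type":"array","items":{"type":"array","items":{"type":"number"}}}},"squeeze":{"type":"number"}},"required":["rows"]}

```bash
mkdir -p pics
python3 - <<'E'
from plant import r
import cv2,numpy as np
for n in("scene","top"):
    im=r.capture(n);cv2.imwrite(f"pics/{n}0.png",im[:,:,::-1])
    i=r.camera_info(n);print(n,i["fovy"],i["cx"],i["cy"],np.round(i["pose"],4).tolist(),{k:v for k,v in i.items() if k not in("pose","fovy","cx","cy")})
s=r.get_state();print(s,r.grip_depth)
E
ls
```

```text
scene 54.39686971769092 316.55226003003935 201.37072241297525 [[0.8495, -0.2923, 0.4392, 0.0455], [-0.5275, -0.4837, 0.6984, -0.7188], [0.0083, -0.825, -0.5651, 0.7414], [0.0, 0.0, 0.0, 1.0]] {}
top 52.70769614715896 318.8107735016322 197.67232972843638 [[-0.0254, -0.9805, 0.1949, 0.2347], [-0.9995, 0.029, 0.0155, 0.0128], [-0.0208, -0.1944, -0.9807, 1.5531], [0.0, 0.0, 0.0, 1.0]] {}
{'time_s': 0.1, 'joints': array([ 8.64095550e+01,  2.05869616e+01,  6.39572316e-01, -1.62121941e-02,
       -7.01354865e+01, -1.65050143e+01]), 'qd': array([-0.08847905, -0.06595588,  0.13273347,  0.10608079,  0.00264877,
       -0.01490826]), 'joint_torque': array([-2.35283667e-03, -5.84165418e+01,  2.93753135e+01,  7.01557294e+00,
        1.01927260e-02, -4.51185815e-05]), 'tcp_pos': array([0.23182595, 0.63348689, 0.22572951]), 'eef_rot': array([ 1.79916209e+02, -8.93353286e-03, -2.01009726e+01]), 'contact_force': array([-0.33540872,  0.26439705, -1.40771888]), 'moment': array([ 0.05255601,  0.03987643, -0.00837753]), 'gripper_force': 0.0, 'gripper_width': 0.08798184001083421} 0.0188
pics
```

View pics/scene0.png

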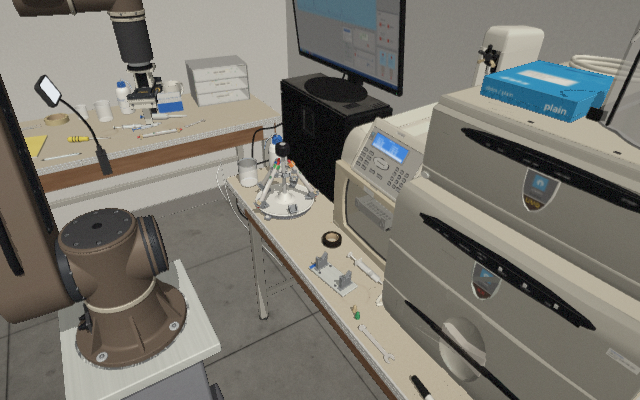

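View pics/top0.png

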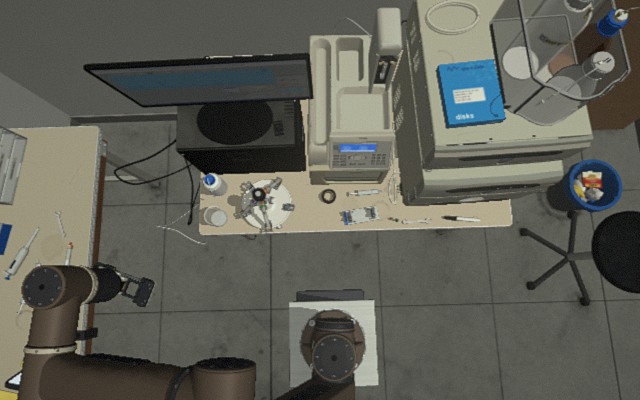

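The scene view shows the stand at about (285,190) and the cradle at (332,272). In the top view they are at (265,202) and (360,215). Next I'll enlarge both.

Run:
```python
import cv2,numpy as np
a=cv2.imread("pics/top0.png");b=cv2.imread("pics/scene0.png")
f=lambda im,x,y,w,h,k:cv2.resize(im[y:y+h,x:x+w],None,fx=k,fy=k,interpolation=cv2.INTER_CUBIC)
c=np.zeros((600,800,3),np.uint8)
# top: stand x225-305,y165-240 ; cradle x335-385,y200-230
c[:300,:400]=f(a,220,165,80,60,5); c[300:,:400]=f(a,330,185,80,60,5)
c[:300,400:]=f(b,245,130,80,60,5); c[300:,400:]=f(b,295,240,80,60,5)
c2=np.zeros((600,800,3),np.uint8)
cv2.imwrite("pics/crop1.png",c)
cv2.imwrite("pics/crop2.png",np.hstack([f(a,228,172,66,66,6),f(b,248,138,66,84,6)[:396]]) )
```

```text
(no output)
```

View pics/crop1.png

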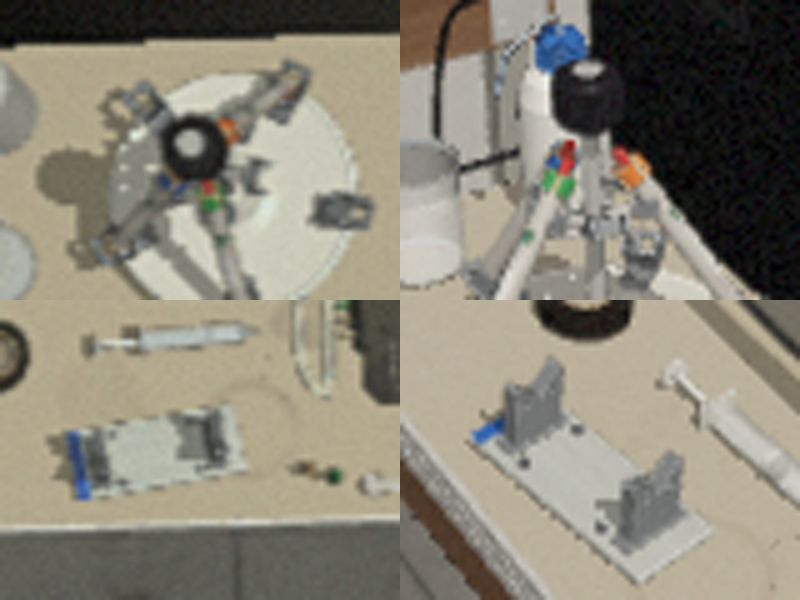

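Run:
```python
import cv2,numpy as np
a=cv2.imread("pics/top0.png");b=cv2.imread("pics/scene0.png")
f=lambda im,x,y,w,h,k:cv2.resize(im[y:y+h,x:x+w],None,fx=k,fy=k,interpolation=cv2.INTER_CUBIC)
cv2.imwrite("pics/crop2.png",np.hstack([f(a,228,172,66,75,6),f(b,248,142,66,75,6)]) )
```

```text
(no output)
```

View pics/crop2.png

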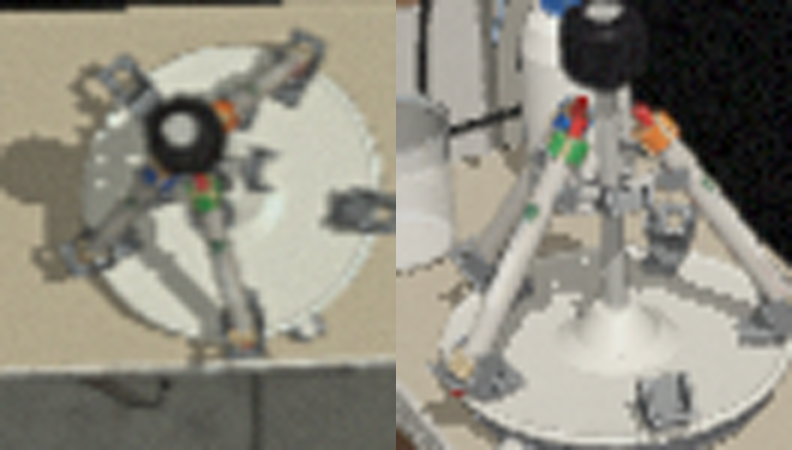

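```bash
cat > h.py <<'E'
from plant import r
import numpy as np,cv2
I={n:r.camera_info(n) for n in("scene","top")}
def ray(n,u,v,z):
    i=I[n];f=200/np.tan(np.radians(i["fovy"]/2));P=np.array(i["pose"])
    d=P[:3,:3]@[(u-i["cx"])/f,(v-i["cy"])/f,1];o=P[:3,3];return o+d*(z-o[2])/d[2]
def proj(n,p):
    i=I[n];f=200/np.tan(np.radians(i["fovy"]/2));P=np.array(i["pose"])
    q=(np.atleast_2d(p)-P[:3,3])@P[:3,:3];return q[:,:2]/q[:,2:]*f+[i["cx"],i["cy"]]
E
python3 - <<'E'
from h import *
np.set_printoptions(precision=4,suppress=True)
c=lambda x,y,k,ox,oy:((x+.5)/k-.5+ox,(y+.5)/k-.5+oy)
T=lambda x,y:c(x,y,6,228,172)
S=lambda x,y:c(x-396,y,6,248,142)
print("knob",ray("top",*T(186,132),.21),ray("scene",*c(187,98,5,245,130),.208))
for p in[(83,190),(382,190),(232,45),(215,338)]:print("disc",ray("top",*T(*p),.027))
for p in[(440,330),(792,360),(600,438)]:print("discS",ray("scene",*S(*p),.027))
print("ptr",ray("top",*T(312,328),.014))
print("blue cup",ray("top",*T(85,258),.04),"green cup",ray("top",*T(242,330),.04),"orange",ray("top",*T(305,55),.04), "empty",ray("top",*T(362,212),.04))
for p in[(80,498),(68,432),(232,405),(247,470)]:print("crT",ray("top",*c(p[0],p[1]-300,5,330,185),.009))
for p in[(472,438),(638,583),(711,530)]:print("crS",ray("scene",*c(p[0]-400,p[1]-300,5,295,240),.009))
E
```

```text
knob [0.5218 0.239  0.21  ] [0.5177 0.2305 0.208 ]
disc [0.5248 0.3361 0.027 ]
disc [0.5192 0.1436 0.027 ]
disc [0.6179 0.24   0.027 ]
disc [0.4267 0.2509 0.027 ]
discS [0.4415 0.2932 0.027 ]
discS [0.5919 0.1682 0.027 ]
discS [0.4702 0.1587 0.027 ]
ptr [0.4331 0.1906 0.014 ]
blue cup [0.4784 0.3316 0.04  ] green cup [0.4297 0.2318 0.04  ] orange [0.6065 0.191  0.04  ] empty [0.5029 0.1553 0.04  ]
crT [ 0.4345 -0.0631  0.009 ]
crT [ 0.4861 -0.0558  0.009 ]
crT [ 0.5037 -0.1835  0.009 ]
crT [ 0.4526 -0.1923  0.009 ]
crS [ 0.4335 -0.0674  0.009 ]
crS [ 0.4512 -0.1966  0.009 ]
crS [ 0.5029 -0.1871  0.009 ]
```

Spindle axis is about (0.522, 0.239), with the pointer near -151° and the blue column near 114°. That means turning about +95° counter-clockwise. The cradle centre is about (0.469, -0.125), its y axis near 98°. The tool stays vertical, so the body's clearance over the leaning column matters. I'll overlay models to check the fits and the body's shape.

```bash
cat >> h.py <<'E'
C=np.array([.5215,.239]);PT=-151.;CR=np.array([.469,-.125]);CA=98.
def circ(c,R,z,n=73):
    t=np.linspace(0,2*np.pi,n);return np.c_[c[0]+R*np.cos(t),c[1]+R*np.sin(t),0*t+z]
def col(a,s,off=0,c=None):   # column axis point s, pocket azimuth a
    c=C if c is None else c;a=np.radians(a);q=np.radians(32);rr=.052+.0083*np.cos(q)-s*np.sin(q);z=.095+.0083*np.sin(q)+s*np.cos(q)
    return np.array([c[0]+rr*np.cos(a),c[1]+rr*np.sin(a),z])
def boxp(c,ang,x,y,z):
    a=np.radians(ang-90);R=np.array([[np.cos(a),-np.sin(a)],[np.sin(a),np.cos(a)]])
    p=np.array([[-x,-y],[x,-y],[x,y],[-x,y],[-x,-y]])@R.T+c;return np.c_[p,0*p[:,0]+z]
def crop(n,im,x,y,w,h,k,shapes):
    o=cv2.resize(im[y:y+h,x:x+w],None,fx=k,fy=k,interpolation=cv2.INTER_CUBIC)
    for p,cl in shapes:
        q=((proj(n,p)-[x,y]+.5)*k-.5);cv2.polylines(o,[np.round(q).astype(np.int32)],False,cl,1)
    return o
def model(blue):
    m=[(circ(C,.097,.027),(0,0,255)),(circ(C,.022,.222),(0,255,255)),(circ(C,.022,.187),(0,255,255))]
    d=np.array([np.cos(np.radians(PT)),np.sin(np.radians(PT))]);m.append((np.array([[*(C+.085*d),.014],[*(C+.098*d),.014]]),(255,0,255)))
    for a,cl in((0,(255,0,0)),(72,(0,255,0)),(216,(0,128,255))):m.append((np.array([col(blue+a,-.08),col(blue+a,.08)]),cl))
    m+=[(boxp(CR,CA,.027,.066,.009),(0,0,255))]+[(boxp(CR+s*np.array([np.cos(np.radians(CA)),np.sin(np.radians(CA))])*.045,CA,.02,.005,.051),(0,255,255)) for s in(-1,1)]
    return m
E
python3 - <<'E'
from h import *
a=cv2.imread("pics/top0.png");b=cv2.imread("pics/scene0.png");m=model(114)
g=[]
T=np.array([.232,.634])
for x,y,z,cl in((.039,.0965,.293,(0,255,0)),(.0095,.065,.227,(0,0,255))):
    g.append((boxp(T,-110,x,y,z),cl))
o=np.zeros((600,800,3),np.uint8)
o[:300,:400]=crop("top",a,225,170,80,60,5,m);o[300:,:400]=crop("top",a,330,185,80,60,5,m)
o[:300,400:]=crop("scene",b,248,142,80,75,5,m)[75:] if 0 else crop("scene",b,248,152,80,60,5,m)
o[300:,400:]=crop("top",a,85,255,100,75,4,g)
cv2.imwrite("pics/ov1.png",o)
E
```

```text
(no output)
```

View pics/ov1.png

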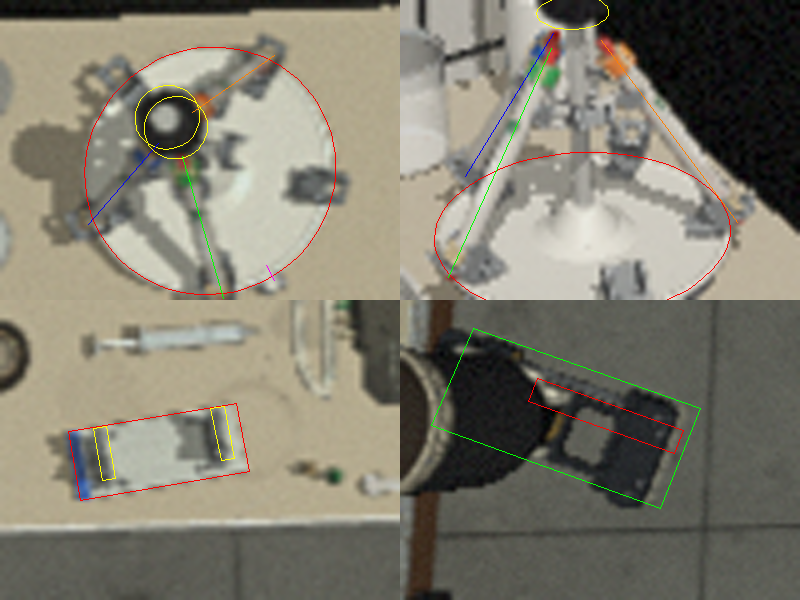

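The overlay fits, with the disc, knob and plate all within about 1 px. The gripper body is 78 mm along tool x and 193 mm along tool y. With a vertical tool, that body would meet the leaning column's top. On the way to the knob I'll go briefly inside the reach limit, in free space, to see how the controller treats orientation there.

Request:
{"name": "play_rows", "arguments": {
  "rows": [
    [[0,0,0.66,0,0],[0,0,0.66,0,0],[0,0,0.66,0,0],[0,0,0.66,0,0],[0,0,0.66,0,0],[0,0,0.66,0,0],[0,0,0.66,0,0],[0,0,0.66,0,0]]
  ]
}}

```text
time_s: 0.77
tcp_pos: [0.1185, 0.3215, 0.2258]
eef_rot: [179.9, -0.0, -20.2]
contact_force: [-2.1, -0.2, 1.0]
gripper_width: 0.0877
gripper_force: 0.0
```

Run:
```python
from h import *
s=r.get_state();print(np.round(s["joints"],1),s["tcp_pos"],s["eef_rot"]);print([k for k in dir(r) if k[0]!='_'])
```

```text
[103.8 -13.8 -36.5  -0.  -67.3 -33.9] [0.11850316 0.3215184  0.22580064] [ 1.79947401e+02 -1.20876352e-02 -2.01521473e+01]
['Unreachable', 'camera_info', 'capture', 'close_job', 'get_state', 'grip_depth']
```

Orientation stays vertical, so I'll plan with a vertical tool. The corner of the pads can reach the tube while the body clears both the knob and the column top. First the knob: move above it with yaw -66°, so a +95° turn ends at yaw 29°, which is the grasp yaw.

Request:
{"name": "play_rows", "arguments": {
  "rows": [
    [[0,0.81,-0.123,-0.08,0.533],[0,0.81,-0.123,-0.08,0.533],[0,0.81,-0.123,-0.08,0.533],[0,0.81,-0.123,-0.08,0.533],[0,0.81,-0.123,-0.08,0.533],[0,0.81,-0.123,-0.08,0.533],[0,0.81,-0.123,-0.08,0.533],[0,0.81,-0.123,-0.08,0.533]]
  ]
}}

```text
time_s: 1.43
tcp_pos: [0.4457, 0.2568, 0.2589]
eef_rot: [180.0, 0.0, -66.1]
contact_force: [-0.5, 1.0, 0.9]
gripper_width: 0.0879
gripper_force: 0.0
```

```bash
cat >> h.py <<'E'
def go(x,y,z,yaw):  # shares from the present measured pose
    s=r.get_state();p=s["tcp_pos"];R=cv2.Rodrigues(np.array([0,0,np.radians(s["eef_rot"][2])]))[0]@np.diag([1,-1,-1.])
    d=R.T@(np.array([x,y,z])-p)/.5;t=-np.radians((yaw-s["eef_rot"][2]+180)%360-180)/1.5
    print("t",s["time_s"],"tcp",np.round(p,4),np.round(s["eef_rot"],1),"shares",np.round(d,4),round(t,4),"F",np.round(s["contact_force"],1),"w",round(s["gripper_width"],4))
E
python3 -c "
from h import *
go(*C,.265,-66)"
```

```text
t 1.4333 tcp [0.4457 0.2568 0.2589] [180.    0.  -66.1] shares [ 0.094  -0.1243 -0.0122] -0.0015 F [-0.5  1.   0.9] w 0.0879
```

Request:
{"name": "play_rows", "arguments": {
  "rows": [
    [[0,0.094,-0.124,-0.01,0],[0,0.094,-0.124,-0.01,0],[0,0.094,-0.124,-0.01,0],[0,0.094,-0.124,-0.01,0],[0,0.094,-0.124,0.06,0],[0,0.094,-0.124,0.136,0],[0,0.094,-0.124,0.136,0],[0,0.094,-0.124,0.136,0]]
  ]
}}

```text
time_s: 2.1
tcp_pos: [0.5179, 0.2399, 0.1902]
eef_rot: [179.8, -0.1, -65.8]
contact_force: [0.4, 1.1, 0.7]
gripper_width: 0.087
gripper_force: 0.0
```

Request:
{"name": "play_rows", "arguments": {
  "rows": [
    [[0.5,0,0,0,0],[0.5,0,0,0,0],[0.5,0,0,0,0],[0.55,0,0,0,0],[0.55,0,0,0,0],[0.6,0,0,0,0],[0.6,0,0,0,0],[0.6,0,0,0,0]]
  ],
  "squeeze": 15
}}

```text
time_s: 2.77
tcp_pos: [0.52, 0.2406, 0.1912]
eef_rot: [-179.9, -0.0, -65.9]
contact_force: [2.2, 1.6, 0.2]
gripper_width: 0.0438
gripper_force: 15.0
```

Request:
{"name": "play_rows", "arguments": {
  "rows": [
    [[0.6,0,0,0,-0.03],[0.6,0,0,0,-0.08],[0.6,0,0,0,-0.14],[0.6,0,0,0,-0.21],[0.6,0,0,0,-0.28],[0.6,0,0,0,-0.35],[0.6,0,0,0,-0.42],[0.6,0,0,0,-0.49]]
  ]
}}

```text
time_s: 3.43
tcp_pos: [0.519, 0.2396, 0.1912]
eef_rot: [179.9, 0.0, -23.5]
contact_force: [-2.1, -2.4, 4.3]
gripper_width: 0.0436
gripper_force: 15.0
```

Request:
{"name": "play_rows", "arguments": {
  "rows": [
    [[0.6,0,0,0,-0.07],[0.6,0,0,0,-0.14],[0.6,0,0,0,-0.21],[0.6,0,0,0,-0.28],[0.6,0,0,0,-0.35],[0.6,0,0,0,-0.42],[0.6,0,0,0,-0.48],[0.6,0,0,0,-0.52]]
  ]
}}

```text
time_s: 4.1
tcp_pos: [0.5189, 0.2381, 0.1912]
eef_rot: [179.8, 0.2, 21.1]
contact_force: [-1.1, -8.5, 4.8]
gripper_width: 0.0435
gripper_force: 15.0
```

Request:
{"name": "play_rows", "arguments": {
  "rows": [
    [[0.6,0,0,0,-0.03],[0.6,0,0,0,-0.06],[0.6,0,0,0,-0.08],[0.6,0,0,0,-0.095],[0.6,0,0,0,-0.095],[0.6,0,0,0,-0.095],[0.6,0,0,0,-0.095],[0.6,0,0,0,-0.095]]
  ]
}}

```text
time_s: 4.77
tcp_pos: [0.519, 0.2378, 0.1911]
eef_rot: [179.8, 0.2, 29.0]
contact_force: [-1.3, -8.8, 5.0]
gripper_width: 0.0436
gripper_force: 15.0
```

Run:
```python
from h import *
m=model(209);im={}
for n in("scene","top"):
    im[n]=np.median([r.capture(n) for _ in range(3)],axis=0).astype(np.uint8)[:,:,::-1].copy();cv2.imwrite(f"pics/{n}1.png",im[n])
o=np.hstack([crop("scene",im["scene"],248,140,66,80,6,[]),crop("scene",im["scene"],248,140,66,80,6,m)])
cv2.imwrite("pics/ov2.png",o);go(*C,.19,29)
```

```text
t 5.0667 tcp [0.519  0.2378 0.1911] [179.8   0.2  29. ] shares [0.0055 0.0004 0.0023] 0.0003 F [ 0.  -9.9  4.6] w 0.0435
```

View pics/ov2.png

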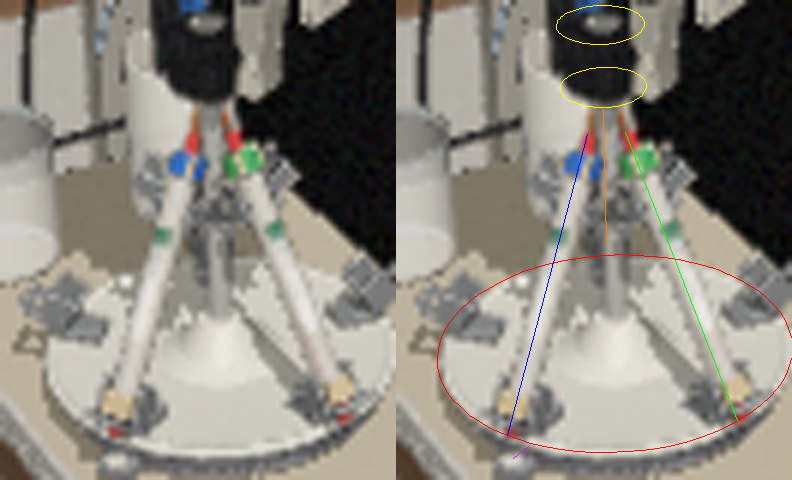

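Blue is now at the front: sleeve at crop (187,163), foot nut at (117,405), just above the white diamond at (118,465). Green's sleeve is at (243,160) and its foot nut at (340,390). I'll fit the axis and angles from these.

Run:
```python
from h import *
from scipy.optimize import least_squares as LS
S=lambda x,y:np.array([(x+.5)/6-.5+248,(y+.5)/6-.5+140])
obs=[(0,.0635,S(187,163)),(0,-.0635,S(117,405)),(72,.0635,S(243,160)),(72,-.0635,S(340,390))]
def f(p):
    return np.concatenate([(proj("scene",col(p[2]+a,s,c=p[:2]))[0]-o) for a,s,o in obs])
s=LS(f,[.5215,.239,209]);print("scene fit",s.x,np.round(s.fun,2))
a=np.radians(209);
def pt(p,c): 
    a=np.radians(p[0]);return proj("scene",[[c[0]+p[1]*np.cos(a),c[1]+p[1]*np.sin(a),.014]])[0]-S(118,465)
q=LS(lambda p:pt(p,s.x[:2]),[209,.098]);print("ptr",q.x)
q=LS(lambda p:pt(p,C),[209,.098]);print("ptrC",q.x)
# top crop check: pointer from first top picture vs axis by ray
print("top ptr", np.degrees(np.arctan2(*(ray("top",278.8,226.5,.014)[:2]-C)[::-1]))%360)
t=cv2.imread("pics/top1.png");cv2.imwrite("pics/top1c.png",crop("top",t,232,175,66,60,12,[])[:600])
```

```text
scene fit [  0.52336616   0.23898986 209.24796673] [-0.2   0.3   1.05 -0.31  0.21  0.28 -1.06 -0.05]
ptr [2.10483207e+02 1.04146719e-01]
ptrC [2.11017024e+02 1.02548095e-01]
top ptr 206.92290053779539
```

View pics/top1c.png

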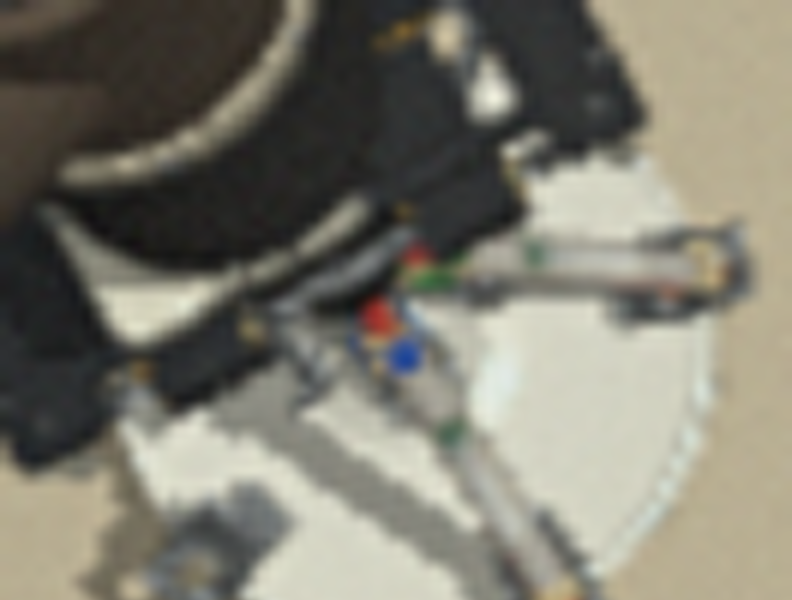

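The grip measures the knob axis at about (0.521, 0.239), which agrees with vision, and blue is at 209.2° over the pointer at about 209°. Next I open, slide outward (body above the knob), then descend with the tool axis 62.5 mm out.

Request:
{"name": "play_rows", "arguments": {
  "rows": [
    [[0,0,0,0,0],[0,0,0,0,0],[0,0,0,0,0],[0,0,0,0,0],[0,0,0,0,0],[0,-0.06,0,0,0],[0,-0.12,0,0,0],[0,-0.12,0,0,0]]
  ]
}}

```text
time_s: 5.73
tcp_pos: [0.4632, 0.2089, 0.1906]
eef_rot: [-180.0, 0.1, 29.0]
contact_force: [-0.3, -1.2, -0.5]
gripper_width: 0.0867
gripper_force: 0.0
```

```bash
python3 -c "
from h import *
a=np.radians(209.2);t=np.array([.5212,.2388])+.0635*np.array([np.cos(a),np.sin(a)])
go(*t,.125,29.2)"
```

```text
t 5.7333 tcp [0.4632 0.2089 0.1906] [-1.8e+02  1.0e-01  2.9e+01] shares [0.0034 0.0044 0.1312] -0.002 F [-0.3 -1.2 -0.5] w 0.0867
```

Request:
{"name": "play_rows", "arguments": {
  "rows": [
    [[0.3,0,0.004,0,0],[0.4,0,0.004,0.05,0],[0.5,0,0.004,0.1,0],[0.5,0,0.004,0.13,0],[0.5,0.002,0.004,0.145,0],[0.5,0.002,0.004,0.15,0],[0.5,0.002,0.004,0.15,0],[0.5,0.002,0.004,0.15,0]]
  ]
}}

```text
time_s: 6.4
tcp_pos: [0.4697, 0.2106, 0.1167]
eef_rot: [180.0, -0.1, 29.1]
contact_force: [-0.3, -0.9, 0.4]
gripper_width: 0.0448
gripper_force: 0.0
```

```bash
python3 -c "
from h import *
a=np.radians(209.2);t=np.array([.5212,.2388])+.0625*np.array([np.cos(a),np.sin(a)])
go(*t,.108,29.2)"
```

```text
t 6.4 tcp [0.4697 0.2106 0.1167] [ 1.80e+02 -1.00e-01  2.91e+01] shares [-0.0076  0.001   0.0175] -0.0015 F [-0.3 -0.9  0.4] w 0.0448
```

Request:
{"name": "play_rows", "arguments": {
  "rows": [
    [[0.5,0,0,0.004,0],[0.5,0,0,0.008,0],[0.5,0,0,0.012,0],[0.5,0,0,0.016,0],[0.5,0,0,0.018,0],[0.5,0,0,0.018,0],[0.5,0,0,0.018,0],[0.5,0,0,0.018,0]]
  ]
}}

```text
time_s: 7.07
tcp_pos: [0.4689, 0.21, 0.107]
eef_rot: [180.0, -0.0, 29.1]
contact_force: [1.2, 0.0, 0.2]
gripper_width: 0.0438
gripper_force: 0.0
```

Request:
{"name": "play_rows", "arguments": {
  "rows": [
    [[0.5,0,0,0.002,0],[0.5,0,0,0.004,0],[0.5,0,0,0.006,0],[0.5,0,0,0.008,0],[0.5,0,0,0.008,0],[0.5,0,0,0.008,0],[0.5,0,0,0.008,0],[0.5,0,0,0.008,0]]
  ]
}}

```text
time_s: 7.73
tcp_pos: [0.4689, 0.21, 0.103]
eef_rot: [-180.0, 0.0, 29.1]
contact_force: [0.2, 0.2, -0.1]
gripper_width: 0.0443
gripper_force: 0.0
```

Request:
{"name": "play_rows", "arguments": {
  "rows": [
    [[0.5,0,0,0.002,0],[0.5,0,0,0.004,0],[0.5,0,0,0.006,0],[0.5,0,0,0.008,0],[0.5,0,0,0.008,0],[0.5,0,0,0.008,0],[0.5,0,0,0.008,0],[0.5,0,0,0.008,0]]
  ]
}}

```text
time_s: 8.4
tcp_pos: [0.4689, 0.21, 0.099]
eef_rot: [-180.0, -0.0, 29.1]
contact_force: [-0.5, -0.5, 0.1]
gripper_width: 0.044
gripper_force: 0.0
```

No contact so far, and the tube now crosses about 15 mm of the pads. Closing gently.

Request:
{"name": "play_rows", "arguments": {
  "rows": [
    [[0.6,0,0,0,0],[0.7,0,0,0,0],[0.75,0,0,0,0],[0.8,0,0,0,0],[0.85,0,0,0,0],[0.9,0,0,0,0],[0.9,0,0,0,0],[0.9,0,0,0,0]]
  ],
  "squeeze": 20
}}

```text
time_s: 9.07
tcp_pos: [0.4689, 0.21, 0.099]
eef_rot: [180.0, 0.0, 29.1]
contact_force: [0.9, -1.0, -0.1]
gripper_width: 0.0142
gripper_force: 20.0
```

Request:
{"name": "play_rows", "arguments": {
  "rows": [
    [[0.9,-0.004,0,-0.004,0],[0.9,-0.01,0,-0.01,0],[0.9,-0.018,0,-0.018,0],[0.9,-0.028,0,-0.028,0],[0.9,-0.038,0,-0.038,0],[0.9,-0.048,0,-0.048,0],[0.9,-0.058,0,-0.058,0],[0.9,-0.06,0,-0.06,0]]
  ]
}}

```text
time_s: 9.73
tcp_pos: [0.4422, 0.1953, 0.1302]
eef_rot: [-180.0, -0.1, 29.1]
contact_force: [-0.0, 0.1, -1.2]
gripper_width: 0.0142
gripper_force: 20.0
```

Run:
```python
from h import *
b=r.capture("scene")[:,:,::-1].copy();t=r.capture("top")[:,:,::-1].copy()
cv2.imwrite("pics/v6.png",np.hstack([crop("scene",b,240,125,80,100,5,[]),crop("top",t,240,175,80,100,5,[])]));go(.5,.2,.1,29)
```

```text
t 9.8333 tcp [0.4426 0.1956 0.1296] [-1.80e+02 -1.00e-01  2.91e+01] shares [0.1046 0.048  0.0592] 0.0009 F [ 0.  -0.1 -1.3] w 0.0142
```

View pics/v6.png

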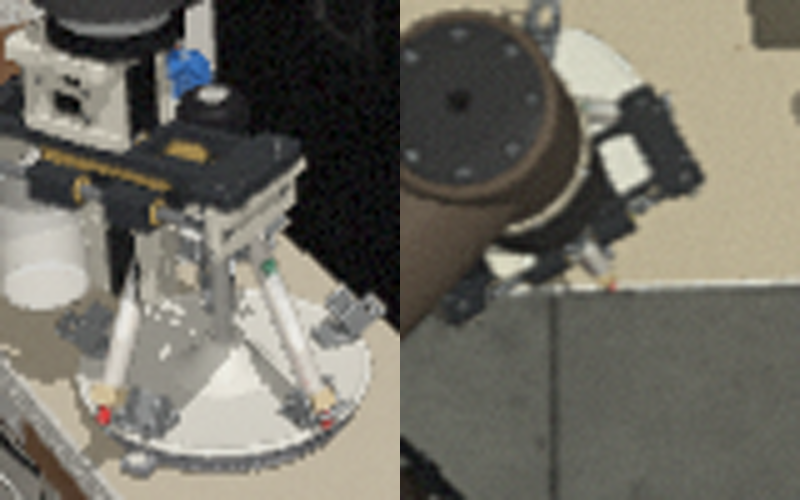

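The blue column is lifted clear, with its foot at crop (105,412) outside the cup and 1.2 N of weight on the wrist. The cradle's y axis at 98° would need joint 6 just past its range, so I'll use yaw about 92° and let the vees do the final alignment. The plan is to rest the tube over the -y saddle and pivot it down in a light grip.

```bash
cat >> h.py <<'E'
CR=np.array([.468,-.125])
def cr(u,n,z,yaw):
    a=np.radians(97.9);go(*(CR+u/1e3*np.array([np.cos(a),np.sin(a)])+n/1e3*np.array([np.sin(a),-np.cos(a)])),z/1e3,yaw)
E
python3 -c "
from h import *
cr(-33,3,200,91.5)"
```

```text
t 9.8333 tcp [0.4426 0.1956 0.1296] [-1.80e+02 -1.00e-01  2.91e+01] shares [-0.2854  0.6487 -0.1408] -0.7263 F [ 0.  -0.1 -1.3] w 0.0142
```

Request:
{"name": "play_rows", "arguments": {
  "rows": [
    [[0.9,0,0,-0.04,0],[0.9,0,0.02,-0.1,0],[0.9,-0.01,0.06,-0.14,-0.03],[0.9,-0.03,0.11,-0.14,-0.09],[0.9,-0.06,0.17,-0.14,-0.16],[0.9,-0.09,0.23,-0.14,-0.23],[0.9,-0.12,0.29,-0.14,-0.3],[0.9,-0.15,0.35,-0.14,-0.37]]
  ]
}}

```text
time_s: 10.5
tcp_pos: [0.462, 0.0047, 0.1989]
eef_rot: [180.0, -0.0, 61.2]
contact_force: [1.0, -0.0, -1.8]
gripper_width: 0.0145
gripper_force: 20.0
```

```bash
python3 -c "
from h import *
cr(-33,3,150,91.5);print(r.get_state()['joints'].round(1))"
```

```text
t 10.5 tcp [0.462  0.0047 0.1989] [180.   -0.   61.2] shares [-0.2707  0.1798  0.0978] -0.3527 F [ 1.  -0.  -1.8] w 0.0145
[ 25.1   1.3 -27.5  -0.  -61.2 126.1]
```

Request:
{"name": "play_rows", "arguments": {
  "rows": [
    [[0.9,-0.05,0.05,0,-0.07],[0.9,-0.1,0.09,0,-0.13],[0.9,-0.15,0.12,0,-0.19],[0.9,-0.2,0.15,0.02,-0.24],[0.9,-0.24,0.17,0.05,-0.28],[0.9,-0.265,0.178,0.08,-0.294],[0.9,-0.27,0.18,0.1,-0.294],[0.9,-0.27,0.18,0.1,-0.294]]
  ]
}}

```text
time_s: 11.17
tcp_pos: [0.4733, -0.1563, 0.1465]
eef_rot: [-179.7, 0.0, 86.0]
contact_force: [0.3, 0.1, -1.4]
gripper_width: 0.0145
gripper_force: 20.0
```

Run:
```python
from h import *
cr(-33,4,125,86.5)
b=r.capture("scene")[:,:,::-1].copy();t=r.capture("top")[:,:,::-1].copy()
U=lambda u,n,z:np.array([*(CR+u*np.array([-.1374,.9905])+n*np.array([.9905,.1374])),z])
m=[(np.array([U(-.05,-.0136,.051),U(-.05,0,.0374),U(-.05,.0136,.051)]),(0,255,255)),(np.array([U(.05,-.0136,.051),U(.05,0,.0374),U(.05,.0136,.051)]),(0,255,255))]
cv2.imwrite("pics/v7.png",np.hstack([crop("scene",b,290,205,80,100,5,m),crop("top",t,330,175,80,100,5,m)]))
```

```text
t 11.1667 tcp [ 0.4733 -0.1563  0.1465] [-179.7    0.    86. ] shares [-0.0011  0.0065  0.043 ] -0.0063 F [ 0.3  0.1 -1.4] w 0.0145
```

View pics/v7.png

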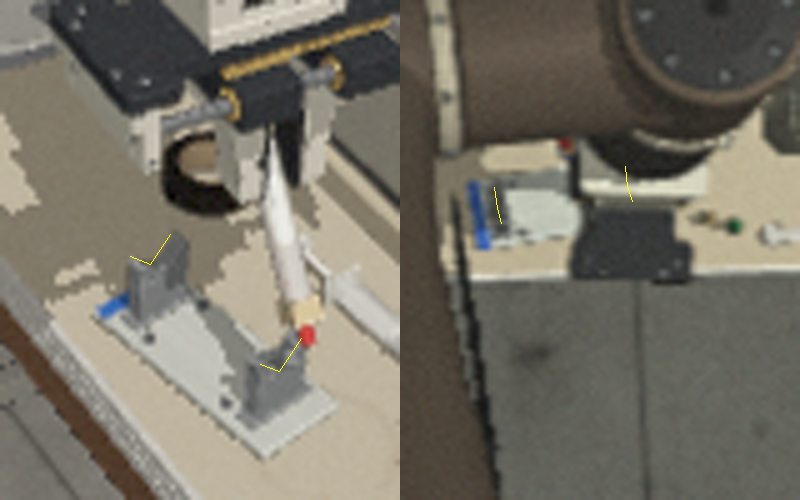

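The foot plug is at crop (307,335), and the model vees match the saddles. I'll check the column's tilt against the model.

Run:
```python
from h import *
t=np.array([.4733,-.1563,.1465]);a=np.radians(86);x=np.array([np.cos(a),np.sin(a),0]);z=np.array([0,0,1.])
for th in(50,58,66):
    q=np.radians(th);d=np.cos(q)*x+np.sin(q)*z
    G=t+.005*x+.007*z
    print(th,[((proj("scene",G+(s-.008)*d)[0]-[290,205]+.5)*5-.5).round(0) for s in(-.078,-.0635,0)])
cr(-32,4,92,86.5)
```

```text
50 [array([315., 341.]), array([306., 311.]), array([266., 182.])]
58 [array([303., 339.]), array([296., 310.]), array([265., 181.])]
66 [array([291., 333.]), array([286., 305.]), array([264., 181.])]
t 11.2667 tcp [ 0.4751 -0.1555  0.1489] [-180.     0.    86.1] shares [-0.0012  0.0026  0.1138] -0.0048 F [-0.3  1.1 -1. ] w 0.0143
```

Request:
{"name": "play_rows", "arguments": {
  "rows": [
    [[0.9,-0.001,0.003,0.02,0],[0.9,-0.001,0.003,0.045,0],[0.9,-0.001,0.003,0.07,0],[0.9,-0.001,0.003,0.09,0],[0.9,-0.001,0.003,0.102,0],[0.9,-0.001,0.003,0.11,0],[0.9,-0.001,0.003,0.112,0],[0.9,-0.001,0.003,0.112,0]]
  ],
  "squeeze": 12
}}

```text
time_s: 11.93
tcp_pos: [0.4767, -0.1562, 0.093]
eef_rot: [180.0, 0.0, 86.1]
contact_force: [-0.3, -0.1, -0.9]
gripper_width: 0.0144
gripper_force: 12.0
```

Run:
```python
from h import *
for p in((-28,4,88,86.8),(-18,3,80,88),(-7.4,3,69.4,89)):cr(*p)
```

```text
t 11.9333 tcp [ 0.4767 -0.1562  0.093 ] [180.    0.   86.1] shares [ 0.0078 -0.0023  0.01  ] -0.0076 F [-0.3 -0.1 -0.9] w 0.0144
t 11.9333 tcp [ 0.4767 -0.1562  0.093 ] [180.    0.   86.1] shares [ 0.027  -0.0083  0.026 ] -0.0216 F [-0.3 -0.1 -0.9] w 0.0144
t 11.9333 tcp [ 0.4767 -0.1562  0.093 ] [180.    0.   86.1] shares [ 0.0477 -0.0126  0.0472] -0.0332 F [-0.3 -0.1 -0.9] w 0.0144
```

Into contact, then along the first part of the arc.

Request:
{"name": "play_rows", "arguments": {
  "rows": [
    [[0.9,0.004,-0.001,0.004,-0.003],[0.9,0.008,-0.002,0.01,-0.007],[0.9,0.012,-0.004,0.014,-0.011],[0.9,0.017,-0.005,0.018,-0.014],[0.9,0.022,-0.007,0.022,-0.018],[0.9,0.027,-0.008,0.026,-0.021],[0.9,0.027,-0.008,0.026,-0.021],[0.9,0.027,-0.008,0.026,-0.021]]
  ]
}}

```text
time_s: 12.6
tcp_pos: [0.4739, -0.1423, 0.0801]
eef_rot: [180.0, 0.0, 88.0]
contact_force: [3.0, 0.6, 0.7]
gripper_width: 0.0145
gripper_force: 12.1
```

Run:
```python
from h import *
for p in((-7.4,3,69.4,89),(0,2,56,90.5),(2.8,2,46,91)):cr(*p)
```

```text
t 12.6 tcp [ 0.4739 -0.1423  0.0801] [180.   0.  88.] shares [ 0.0207 -0.0045  0.0214] -0.012 F [3.  0.6 0.7] w 0.0145
t 12.6 tcp [ 0.4739 -0.1423  0.0801] [180.   0.  88.] shares [ 0.0349 -0.009   0.0482] -0.0295 F [3.  0.6 0.7] w 0.0145
t 12.6 tcp [ 0.4739 -0.1423  0.0801] [180.   0.  88.] shares [ 0.0404 -0.01    0.0682] -0.0353 F [3.  0.6 0.7] w 0.0145
```

Request:
{"name": "play_rows", "arguments": {
  "rows": [
    [[0.9,0.005,0,0.005,-0.003],[0.9,0.011,0,0.011,-0.006],[0.9,0.016,0,0.016,-0.009],[0.9,0.021,0,0.021,-0.012],[0.9,0.025,-0.001,0.028,-0.016],[0.9,0.029,-0.002,0.035,-0.02],[0.9,0.032,-0.003,0.042,-0.024],[0.9,0.035,-0.003,0.048,-0.029]]
  ]
}}

```text
time_s: 13.27
tcp_pos: [0.4724, -0.1248, 0.0555]
eef_rot: [-180.0, 0.0, 90.5]
contact_force: [3.6, -0.8, -1.1]
gripper_width: 0.0152
gripper_force: 12.0
```

Run:
```python
from h import *
for p in((2.8,2,46,91),(3,2,41,91)):cr(*p)
b=r.capture("scene")[:,:,::-1].copy();t=r.capture("top")[:,:,::-1].copy()
cv2.imwrite("pics/v8.png",np.hstack([crop("scene",b,295,225,80,80,5,[]),crop("top",t,330,175,80,80,5,[])]))
```

```text
t 13.2667 tcp [ 0.4724 -0.1248  0.0555] [-180.     0.    90.5] shares [ 0.0058 -0.0055  0.019 ] -0.0062 F [ 3.6 -0.8 -1.1] w 0.0152
t 13.2667 tcp [ 0.4724 -0.1248  0.0555] [-180.     0.    90.5] shares [ 0.0062 -0.0056  0.029 ] -0.0062 F [ 3.6 -0.8 -1.1] w 0.0152
```

View pics/v8.png

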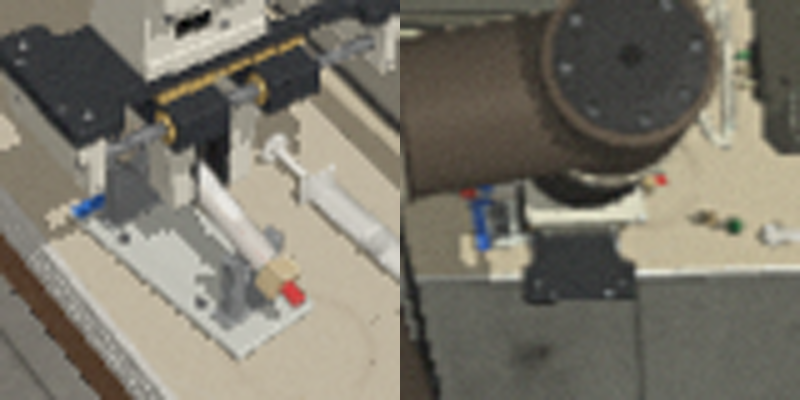

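The foot nut (275,275) lies outside the -y saddle and the tube runs between its prongs, about 20° from level. The +3.6 N in x suggests it bears on the near flank, so I'll bias slightly to +x and lower on with a lighter grip.

Request:
{"name": "play_rows", "arguments": {
  "rows": [
    [[0.9,0.002,0.001,0.003,0],[0.9,0.003,0.002,0.007,-0.003],[0.9,0.004,0.003,0.011,-0.006],[0.9,0.005,0.003,0.014,-0.006],[0.9,0.006,0.003,0.017,-0.006],[0.9,0.006,0.003,0.019,-0.006],[0.9,0.006,0.003,0.019,-0.006],[0.9,0.006,0.003,0.019,-0.006]]
  ],
  "squeeze": 6
}}

```text
time_s: 14.03
tcp_pos: [0.4733, -0.1223, 0.0466]
eef_rot: [-179.9, 0.0, 90.9]
contact_force: [-1.3, -0.9, 5.8]
gripper_width: 0.0147
gripper_force: 6.0
```

Run:
```python
from h import *
cr(3,2,41,91);print(r.get_state()["moment"])
```

```text
t 14.0333 tcp [ 0.4733 -0.1223  0.0466] [-179.9    0.    90.9] shares [ 0.0013 -0.0074  0.0112] -0.0007 F [-1.3 -0.9  5.8] w 0.0147
[-0.42441798  0.38352224  0.06038768]
```

Request:
{"name": "play_rows", "arguments": {
  "rows": [
    [[0.9,0,-0.001,0.001,0],[0.9,0,-0.002,0.002,0],[0.9,0,-0.003,0.004,0],[0.9,0,-0.004,0.006,0],[0.9,0,-0.005,0.008,0],[0.9,0,-0.005,0.008,0],[0.9,0,-0.005,0.008,0],[0.9,0,-0.005,0.008,0]]
  ],
  "squeeze": 4
}}

```text
time_s: 14.7
tcp_pos: [0.4716, -0.1221, 0.0427]
eef_rot: [180.0, 0.0, 90.9]
contact_force: [0.2, 0.4, 5.9]
gripper_width: 0.0154
gripper_force: 4.1
```

Run:
```python
from h import *
cr(3,1,41,91);print(r.get_state()["moment"])
b=np.median([r.capture("scene") for _ in range(3)],axis=0).astype(np.uint8)[:,:,::-1].copy();cv2.imwrite("pics/s9.png",b)
print(proj("scene",np.array([[*(CR+s*np.array([-.1374,.9905])),.048] for s in(-.0755,-.0635,.0635,.0755)])))
hsv=cv2.cvtColor(b,cv2.COLOR_BGR2HSV)
for nm,lo,hi in(("red",(0,150,90),(8,255,255)),("red2",(172,150,90),(180,255,255)),("tan",(12,60,120),(22,140,255)),("blue",(100,150,80),(125,255,255))):
    mk=cv2.inRange(hsv,lo,hi)[240:320,295:375];n,l,st,ce=cv2.connectedComponentsWithStats(mk)
    print(nm,[(st[i,4],(ce[i]+[295,240]).round(1)) for i in range(1,n) if st[i,4]>3][:6])
```

```text
t 14.7 tcp [ 0.4716 -0.1221  0.0427] [180.    0.   90.9] shares [ 0.0005 -0.006   0.0035] -0.0006 F [0.2 0.4 5.9] w 0.0154
[-0.03112439 -0.17953385  0.1108788 ]
[[352.88012097 281.53617274]
 [349.45524255 278.74484964]
 [316.29077107 251.7153484 ]
 [313.421642   249.37696867]]
red [(np.int32(9), array([353., 282.]))]
red2 []
tan [(np.int32(23), array([332.9, 245.2])), (np.int32(4), array([345.8, 247.2])), (np.int32(5), array([327.4, 255.2])), (np.int32(42), array([349.4, 279. ])), (np.int32(32), array([354.2, 308.7]))]
blue []
```

The foot plug (353,282) and nut (349.4,279) match the seated model to within 0.5 px. I'll open very gradually so the tube settles into both vees.

Request:
{"name": "play_rows", "arguments": {
  "rows": [
    [[0.82,0,-0.001,0,0],[0.815,0,-0.002,0,0],[0.81,0,-0.003,0,0],[0.805,0,-0.003,0,0],[0.8,0,-0.003,0,0],[0.79,0,-0.003,0,0],[0.78,0,-0.003,0,0],[0.77,0,-0.003,0,0]]
  ]
}}

```text
time_s: 15.52
tcp_pos: [0.4699, -0.1221, 0.0424]
eef_rot: [-180.0, 0.0, 90.9]
contact_force: [0.6, 0.9, -0.8]
gripper_width: 0.0199
gripper_force: 0.1
```

Run:
```python
from h import *
cr(3,0,41,91);print(r.get_state()["moment"])
```

```text
t 15.5167 tcp [ 0.4699 -0.1221  0.0424] [-180.     0.    90.9] shares [ 0.0002 -0.0046  0.0029] -0.0007 F [ 0.6  0.9 -0.8] w 0.0199
[-0.10630693 -0.06235621 -0.02510382]
```

Request:
{"name": "play_rows", "arguments": {
  "rows": [
    [[0.7,0,0,0,0],[0.6,0,0,0,0],[0.5,0,0,0,0],[0.5,0,0,0,0],[0.5,0,0,-0.02,0],[0.5,0,0,-0.07,0],[0.5,0,0,-0.14,0],[0.5,0,0,-0.22,0]]
  ]
}}

```text
time_s: 16.18
tcp_pos: [0.4685, -0.1221, 0.1524]
eef_rot: [-179.8, 0.0, 90.9]
contact_force: [2.2, -0.7, -0.9]
gripper_width: 0.044
gripper_force: 0.0
```

Request:
{"name": "play_rows", "arguments": {
  "rows": [
    [[0.5,-0.02,-0.05,-0.07,0.05],[0.5,-0.04,-0.1,-0.14,0.1],[0.5,-0.04,-0.16,-0.2,0.15],[0.5,-0.04,-0.22,-0.24,0.2],[0.5,-0.04,-0.26,-0.26,0.2],[0.5,-0.04,-0.26,-0.26,0.2],[0.5,-0.04,-0.26,-0.26,0.2],[0.5,-0.04,-0.26,-0.26,0.2]]
  ]
}}

```text
time_s: 16.85
tcp_pos: [0.3404, -0.1441, 0.2823]
eef_rot: [180.0, -0.0, 73.8]
contact_force: [0.1, 0.3, -0.5]
gripper_width: 0.0439
gripper_force: 0.0
```

Run:
```python
from h import *
b=np.median([r.capture("scene") for _ in range(3)],axis=0).astype(np.uint8)[:,:,::-1].copy();t=r.capture("top")[:,:,::-1].copy()
u=np.array([-.1374,.9905]);ax=[(np.array([[*(CR+s*u),.048+.0 ] for s in(-.081,.081)]),(0,0,255))]
o=np.zeros((600,800,3),np.uint8);o[:300,:400]=crop("scene",b,295,235,80,60,5,[]);o[:300,400:]=crop("scene",b,295,235,80,60,5,ax)
o[300:,:400]=crop("top",t,330,185,80,60,5,[]);o[300:,400:]=crop("scene",b,248,155,80,60,5,[])
cv2.imwrite("pics/v10.png",o);print(r.get_state()["tcp_pos"],r.get_state()["time_s"])
```

```text
[ 0.34056873 -0.14414269  0.28156775] 17.05
```

View pics/v10.png

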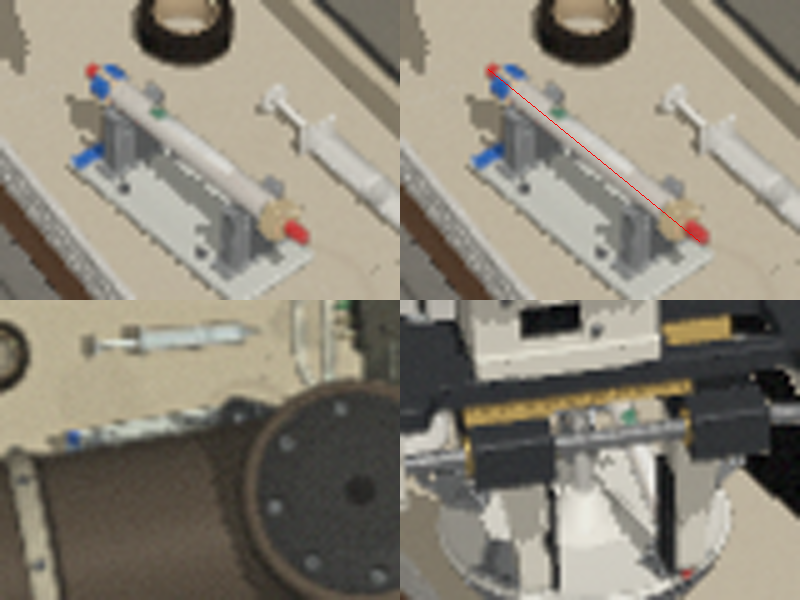

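The blue column lies in both vees between the prongs. Both nuts are outside the saddles, the plugs at (93,71) and (297,233) match the seated axis to about 1 px, and the blue end is at the blue stripe. The gripper is clear.

```bash
python3 -c "
from plant import r
print(r.close_job())"
```

```text
the job is handed in; nothing more can be done
None
```

The blue column was turned to the front, lifted out there and laid in the cradle with its blue end at the blue stripe and both nuts outside the saddles; I handed the job in at about 17 s. The last picture confirmed the seating, but the arm hid most of the stand, so I did not recheck the other two columns after the lift.

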